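Loupe inspection of a chip at the marked focal height

ROBOT

A 7-joint arm with a two-finger parallel gripper is mounted at the origin on the work surface. World frame = base frame: x ahead of the robot, y to its left, z up, the work surface at z = 0. Lengths are in m, angles in rad, forces in N, time in s.
With the tool pointing down it reaches from about 0.4 to 0.85 m from the base axis. Payload 4.5 kg.
Tool frame: the origin (TCP) lies on the centre line of the jaws, within the pads' length; the fingertips stand r.tips_ahead ahead of it and the grasp point (between the pads) is the TCP (r.tips_ahead is the distance from the TCP to the fingertips, in m); z points along the fingers, y is the direction in which the jaws open and shut (so a half turn about z gives the same grasp; the last joint's range is limited). The gripper opens to 88 mm and grips with 3 to 60 N. Pads are 18 mm wide; open, the fingers measure 123 mm over their backs; the gripper's body (75 mm by 187 mm) begins 45 mm behind the grasp point.
Start: joints at [1.189, 0.689, -0.195, 1.565, 0.157, 0.902, -0.215], TCP at [0.252, -0.572, 0.258] pointing down, gripper open.
Joint ranges: [-3.01, 3.01], [-0.46, 2.08], [-1.47, 1.51], [0.13, 2.56], [-1, 4.14], [0.04, 2.09], [-2.66, 2.66]. Speed limits (rad/s): [2.57, 2.57, 3.14, 3.14, 3.14, 3.14, 3.14].

INTERFACE

Orientations are given as a unit quaternion [x, y, z, w].
In Python, from plant import r gives the robot as it stands.
- The arm moves only by the shell command python3 -m inch 'ROWS' [FORCE]. ROWS is JSON, a list of rows, each a list of 5 numbers: the shift along the world's x, y, z in units of 25 mm (1.0 is 25 mm), then the turn about the world's z in units of 6 degrees (1.0 is 6 degrees), then the finger opening in mm, from 0 to 88.1. A call has 1 to 5 rows; each row shifts and turns the commanded pose from where the row before left it; what a row does not reach is not made up. A row lasts 1/10 s, in which the tool goes at most 50 mm and 8.59 degrees, less where a joint would pass 70% of its speed; a pose out of reach is approached as far as the arm can. A call is refused whole if a number of a shift passes 1 or a number of a turn 1, either way. A call with a gripper value outside its range is refused whole. The fingers move at their own pace and stop on an object; FORCE is the grip in N (left out, the last holds). Time passes only in rows, so rows that do not move let the fingers close. It gives the time, the measured TCP pose, the force and the opening at its end, in the units of the state.
- r.get_state(): the state, without advancing time (a new reading comes with each control period).
- r.snapshot(name): name is "scene" or "top" or "wrist"; returns a dict with "pixels" (384x512x3 uint8, red, green, blue), "range_z" (384x512 float32, m along the optical axis (not along the pixel's ray), 0 where there is no reading), "K" (3x3 intrinsics, pixels), "position" and "attitude" of the camera in the world. Camera axes: x right, y up, looking along -z (the intrinsics and any distortion apply to the point x, -y, -z); pixel columns grow to the right and rows downward; lengths in m; the calibration is good to about 2 mm. A picture is of the moment at which its call begins.
- r.finish_job(): hands the job in, once; it reports no verdict.
The state is a dict: "clock": time; "q": joint angles; "qd": joint speeds; "joint_torque": joint torques, N m; "tool_pos": TCP position; "eef_rot": TCP orientation; "contact_force": force on the tool from outside, world axes, zero at the start; "moment": the same for the moment, N m; "opening": opening from 0.0 (shut) to 1.0 (fully open).
Only numpy, scipy, OpenCV 4.12 (cv2) and the standard library are available. Lean on these libraries where they do the work, as an engineer would, in place of code of your own. Each camera call takes 0.05 s, during which the arm holds its last target. There are 200 camera calls.

TASK

Inspect the covered chip on the green circuit board: first lift the red dust cap off it and stand the cap upright in the black tray. Then take the loupe from its rest and hold it level, its lens centred over the bare chip and at the height marked by the yellow collar on the post beside the board. Keep the loupe off the board and its holder, leave the collar where it is set and the other things on the bench where they are; the job finishes while you still hold the loupe there, steady.

Things in the scene. Friction and masses are not known exactly. Their poses are not given: they have to be found in the camera images.
- cap_grip (a point): Centre of the grip fin of the red dust cap (loose, about 30 g). The cap is a hollow box 34 x 34 x 14, open below, with a fin on top 30 long (along its x), 12 thick (its y) and 26 tall; total height 40, this point lies 28 above its underside. z up. It starts over the chip with its underside on the circuit board, 24 above the bench; cavity 10 deep, 28 wide.
- chip (a point): Centre of the top face of the black 20 x 20 chip (fixed), 27 above the bench, hidden by the cap at first. Axes are the holder's: x away from the robot at yaw 0, towards the post's side; z up. The green board is 95 (x) by 145 (y) and its top lies 24 above the bench, its centre 12 along +x from the chip. Orange and silver components up to 34 above the bench stand along the +x edge, from 38 on; black clamp strips 28 above the bench run along both y edges, 73 to 83 from the chip.
- focus_mark (a point): Middle of the yellow collar (28 across, 10 tall, with a short pointer, reaching 26 from the axis, towards the board), clamped by friction on a vertical steel post (10 across, top 162 above the bench) fixed to the holder, 112 along x and 45 along y from the chip in the holder's axes. The height of this point is the focal height: the mid-thickness of the loupe's lens belongs at this same height, 95 to 145 above the bench.
- focus_collar (a joint): Setting of the collar on the post, 0 to 0.05 m; the mark is 95 mm above the bench plus this. Leave as it is.
- tray: Fixed black open tray with grey floor, 150 x 150, walls 12 high and 4 thick; origin under its centre, the inner floor about 4 above it. z up.
- loupe_lens (a point): Centre of the loupe's lens at mid-thickness. Loupe (loose, about 120 g): black ring 72 across and 12 thick with clear lens, z upwards out of the lens face; handle leaves towards its -x. Starts level on the rest, lens 36 above the bench.
- loupe_grip (a point): Place to grip on the loupe's brown handle, near the balance point, 75 from the lens centre along -x and 1 higher than the lens's middle. Handle 16 wide (y), 14 tall, runs from 44 to 141 from the lens centre, straight along x.
- loupe_rest: Fixed grey rest: base plate 4 thick and 56 wide, with two blocks up to 30 above the bench, a 30 x 80 one under the lens ring and a 16 x 30 one under the handle's end; clear from 60 ahead of to 47 behind the grip point. Origin on the bench straight under the starting grip point, x towards the lens.
- holder: Fixed board holder, 170 x 170 aluminium plate carrying the green board and post; origin at the bench under the board's centre, x towards the post's side.
- cap: The red cap itself, origin at the centre of its underside.
- loupe: The loupe itself, origin under the lens centre.
- wire_spool: Bystander: steel-coloured spool, 56 across, 40 tall, standing (mm). Not to be moved.
- flux_bottle: Bystander: white bottle with blue cap, 36 across, 85 tall (mm). Not to be moved.
- screwdriver: Bystander: yellow-handled screwdriver, 170 long, lying (mm). Not to be moved.
- parts_dish: Bystander: small steel bowl, 70 across, 28 tall (mm). Not to be moved.
- brush: Bystander: blue-handled brush, 160 long, lying (mm). Not to be moved.
There are look-alikes about, which are no part of the job. Several things have the shape of the cap; the one meant has the colours described above. Leave any pink look-alike of the loupe alone.

How it is judged:
By the outcome, as a careful person would: the job done as asked, in the order asked, and still so for the second after the job is handed in, while the arm keeps its last pose, push and grip.
It also fails if it takes over 62 s, if anything falls off the work surface, if the arm or the gripper's body presses on something with over 40 N, if the wrist force passes 120 N, or if a joint passes its speed limit or range.

## Working session

There is one attempt and no reset: what is moved stays moved. The work goes in short steps, Python scripts to look and compute and a shell command to move; the robot and the scene stay as the last step left them, time stands still between calls to the robot, and variables do not carry over. Pictures are saved under pics/ and viewed, about 8 in all and at most 12, crops included, and the job is handed in when it is done.

```bash
ls; mkdir -p pics
cat > h.py <<'E'
import numpy as np, cv2, pickle
from plant import r
from scipy.spatial.transform import Rotation as R
def snap(n,tag):
    s=r.snapshot(n); pickle.dump(s,open(f'pics/{tag}.pkl','wb')); cv2.imwrite(f'pics/{tag}.png',s['pixels'][...,::-1]); return s
def load(tag): return pickle.load(open(f'pics/{tag}.pkl','rb'))
def att(s):
    a=np.array(s['attitude'],float); return a if a.shape==(3,3) else R.from_quat(a).as_matrix()
def rays(s,uv):
    uv=np.atleast_2d(np.array(uv,float)); K=np.array(s['K'])
    d=np.c_[(uv[:,0]-K[0,2])/K[0,0],-(uv[:,1]-K[1,2])/K[1,1],-np.ones(len(uv))]
    return d@att(s).T
def plane(s,uv,z):
    d=rays(s,uv);p=np.array(s['position']); return p+d*((z-p[2])/d[:,2])[:,None]
def cloud(s):
    h,w=s['range_z'].shape; v,u=np.mgrid[:h,:w]
    return (np.array(s['position'])+rays(s,np.c_[u.ravel(),v.ravel()])*s['range_z'].reshape(-1,1)).reshape(h,w,3)
E
python3 - <<'E'
from h import *
a=snap('top','top0'); b=snap('scene','sc0')
cv2.imwrite('pics/both.png',cv2.resize(np.hstack([a['pixels'],b['pixels']])[...,::-1],(800,300)))
for s in(a,b): print(s.keys(),s['position'],att(s).round(3),s['K'])
st=r.get_state(); print(st, r.tips_ahead)
E
```

```text
pics
dict_keys(['pixels', 'range_z', 'K', 'position', 'attitude']) [0.3481683  0.01310907 1.46479741] [[ 0.014  0.985 -0.17 ]
 [-1.     0.017  0.018]
 [ 0.02   0.169  0.985]] [[467.21710251   0.         254.07788011]
 [  0.         467.21710251 197.594417  ]
 [  0.           0.           1.        ]]
dict_keys(['pixels', 'range_z', 'K', 'position', 'attitude']) [0.837194   0.51271369 1.0081605 ] [[-0.88  -0.398  0.259]
 [ 0.475 -0.746  0.467]
 [ 0.008  0.534  0.845]] [[414.64360955   0.         254.35021063]
 [  0.         414.64360955 192.39398592]
 [  0.           0.           1.        ]]
{'clock': 0.1, 'q': array([ 1.18879416,  0.6898705 , -0.19452871,  1.56625254,  0.15732631,
        0.90252519, -0.21507843]), 'qd': array([ 9.66700534e-04, -1.29147791e-03,  8.38207209e-04, -2.19635055e-03,
        9.02715499e-05,  1.65523125e-03,  3.95359815e-04]), 'joint_torque': array([-2.84212263e-03, -5.28493595e+01, -1.27152286e+00, -1.53837579e+01,
       -5.26129582e-02,  1.97774454e-03,  5.01028876e-05]), 'tool_pos': array([ 0.25218941, -0.57126172,  0.25700559]), 'eef_rot': array([ 9.78453329e-01,  2.06466446e-01, -2.41063893e-04, -7.94852652e-04]), 'contact_force': array([-0.9937157 ,  0.09407186,  0.22373558]), 'moment': array([-0.04084718,  0.00463058,  0.02359234]), 'opening': 1.001740567762662} 0.019
```

View pics/top0.png

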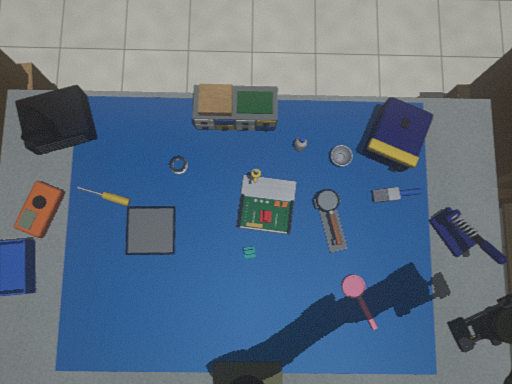

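View pics/sc0.png

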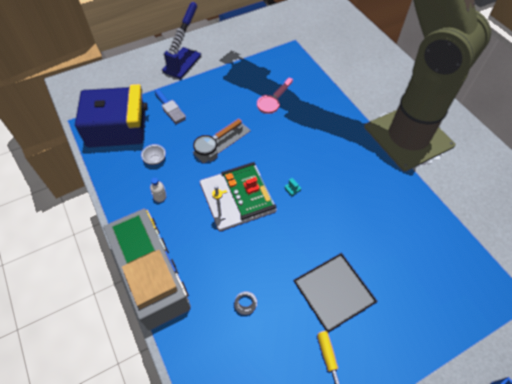

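The top view shows a red cap at (266,216) on the green board, a teal look-alike cap at (249,253), and the loupe with its lens at (327,200) and handle to (339,243). The pink decoy is at (354,288), the tray at (151,231) and the post and yellow collar at (256,175). I choose the red cap and the brown-handled loupe.

Run:
```python
from h import *
for t in('top0','sc0'):
    s=load(t); P=cloud(s); hsv=cv2.cvtColor(s['pixels'],cv2.COLOR_RGB2HSV).astype(int); H,S,V=np.moveaxis(hsv,-1,0)
    X,Y,Z=np.moveaxis(P,-1,0); rg=s['pixels'].astype(int)
    dom=(X>.2)&(X<.9)&(abs(Y)<.7)&(Z<.25)
    def rep(n,m):
        nl,l,st,c=cv2.connectedComponentsWithStats((m&dom).astype('uint8'))
        for i in range(1,nl):
            if st[i,4]>=8:
                p=P[l==i]; e=cv2.minAreaRect((p[:,:2]*1000).astype('float32'))
                print(t,n,c[i].round(1),st[i,4],'med',np.median(p,0).round(4),'zmax',p[:,2].max().round(3),'rect',np.round(e[0]),np.round(e[1]),round(e[2],1))
    rep('red',((H<6)|(H>175))&(S>190)&(V>90))
    rep('yellow',(H>20)&(H<33)&(S>140)&(V>120))
    rep('green',(H>45)&(H<80)&(S>100)&(Z<.05)&(X>.3))
    rep('brown',(H>5)&(H<16)&(S>90)&(V>50)&(V<200))
    rep('grey',(S<40)&(V>80)&(V<150)&(Z<.03)&(Y>.2)&(X<.75))
    rep('white',(S<40)&(V>140)&(Z<.06)&(Z>-.01)&(abs(Y)<.1))
s=load('top0');c=load('sc0')
a=cv2.resize(s['pixels'][150:260,220:360],None,fx=4,fy=4,interpolation=2)
b=cv2.resize(c['pixels'][110:240,180:310],None,fx=4,fy=4,interpolation=2)[:440]
cv2.imwrite('pics/crop.png',cv2.resize(np.hstack([a,b[:, :520]]),(800,326))[...,::-1])
```

```text
top0 yellow [394.7 151.9] 316 med [ 0.7271 -0.4328  0.1134] zmax 0.122 rect [ 728. -427.] [146.  32.] 66.4
top0 yellow [104.9 194.9] 15 med [0.5966 0.453  0.024 ] zmax 0.031 rect [595. 449.] [19. 12.] 78.1
top0 green [265.3 213.5] 868 med [ 0.5487 -0.051   0.0249] zmax 0.036 rect [547. -48.] [144.  92.] 83.3
top0 brown [ 41.1 207.3] 1167 med [0.5542 0.6363 0.0406] zmax 0.055 rect [549. 649.] [ 93. 158.] 68.4
top0 brown [277.  203.5] 30 med [ 0.5772 -0.0837  0.0346] zmax 0.041 rect [578. -83.] [15. 17.] 89.3
top0 brown [284.1 204.4] 29 med [ 0.5756 -0.1059  0.0335] zmax 0.04 rect [ 575. -105.] [17. 13.] 1.8
top0 brown [335.3 228.8] 108 med [ 0.4995 -0.2614  0.0447] zmax 0.054 rect [ 500. -262.] [91. 12.] 13.7
top0 grey [ 47.7 243.7] 4826 med [0.4189 0.619  0.0015] zmax 0.017 rect [475. 636.] [549. 129.] 0.0
top0 grey [185.8 166.1] 10 med [0.6984 0.2069 0.0054] zmax 0.012 rect [699. 206.] [21.  7.] 6.9
top0 grey [ 85.8 189.5] 25 med [0.6139 0.5152 0.015 ] zmax 0.026 rect [615. 514.] [54.  5.] 74.9
top0 grey [ 98.9 192.9] 11 med [0.6037 0.4738 0.0177] zmax 0.021 rect [605. 474.] [ 9. 17
[... 1316 characters left out ...]
.] 45.5
sc0 grey [335.2 292.6] 318 med [0.4921 0.316  0.0051] zmax 0.016 rect [491. 308.] [147. 144.] 1.7
sc0 grey [244.2 306.2] 141 med [0.7107 0.2407 0.0056] zmax 0.019 rect [704. 230.] [44. 49.] 25.8
sc0 white [228.4 209.5] 605 med [ 0.6199 -0.0153  0.0162] zmax 0.056 rect [614. -29.] [141.  62.] 62.9
sc0 white [212.  203.6] 181 med [ 0.6546 -0.0582  0.0163] zmax 0.058 rect [654. -58.] [89. 23.] 80.4
sc0 white [235.5 191.5] 12 med [ 0.583  -0.0515  0.0344] zmax 0.038 rect [583. -53.] [10.  9.] 41.0
sc0 white [237.6 196.5] 11 med [ 0.5857 -0.0359  0.0325] zmax 0.036 rect [585. -39.] [ 6. 15.] 1.9
sc0 white [240. 202.] 9 med [ 0.5881 -0.0169  0.0337] zmax 0.036 rect [587. -17.] [7. 6.] 62.5
```

View pics/crop.png

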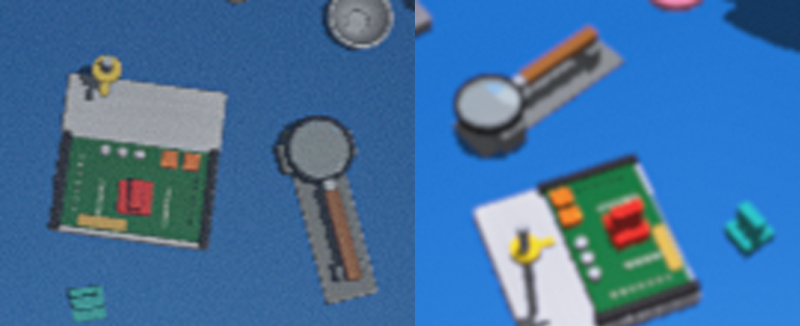

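The crop confirms the red cap on the board, with orange and silver parts at the post side. Board yaw is about -6.5° and centre about (0.547,-0.049), so the predicted post is (0.651,-0.016), which matches the collar seen at (0.651,-0.014). Moving over the cap for a close wrist look.

```bash
python3 -m inch '[[0.5,1,0,-1,88],[0.5,1,0,-1,88],[0.5,1,0,-1,88],[0.5,1,0,-1,88],[0.5,1,0,-1,88]]'; python3 -m inch '[[0.5,1,0,0,88],[0.5,1,0,0,88],[0.5,1,0,0,88],[0.5,1,0,0,88],[0.5,1,0,0,88]]'; python3 -m inch '[[0.5,1,0,0,88],[0.5,1,0,0,88],[0.5,1,0,0,88],[0.5,1,0,0,88],[0.5,1,0,0,88]]';python3 -m inch '[[0.5,1,0,0,88],[0.5,1,0,0,88],[0.5,1,0,0,88],[0.5,0.5,0,0,88],[0,0,0,0,88]]'
python3 - <<'E'
from h import *
s=snap('wrist','w1'); st=r.get_state(); print(st['tool_pos'],R.from_quat(st['eef_rot']).as_matrix().round(3),st['contact_force'],s['position'],att(s).round(3),s['K'])
E
```

```text
clock: 0.6
tool_pos: [0.3152, -0.4455, 0.2574]
eef_rot: [0.998, -0.056, -0.0, -0.0]
contact_force: [-0.6, -0.2, -0.5]
opening: 1.002
clock: 1.1
tool_pos: [0.3777, -0.3205, 0.2575]
eef_rot: [0.999, -0.054, -0.0, -0.0]
contact_force: [-0.3, -0.2, -0.4]
opening: 0.998
clock: 1.6
tool_pos: [0.4402, -0.1956, 0.2575]
eef_rot: [0.999, -0.054, -0.0, -0.0]
contact_force: [-0.1, -0.4, 0.1]
opening: 1.001
clock: 2.1
tool_pos: [0.4916, -0.1066, 0.2575]
eef_rot: [0.999, -0.051, 0.001, -0.001]
contact_force: [-0.3, -0.1, -0.0]
opening: 0.998
[ 0.49015848 -0.10851646  0.25746355] [[ 0.994 -0.105 -0.   ]
 [-0.105 -0.994  0.   ]
 [-0.    -0.    -1.   ]] [ 0.59324832 -0.54229105 -0.29553989] [ 0.5660495  -0.11370224  0.38414017] [[-0.103  0.953  0.284]
 [-0.995 -0.098 -0.032]
 [-0.003 -0.286  0.958]] [[300.61903889   0.         257.69905239]
 [  0.         300.61903889 184.72481482]
 [  0.           0.           1.        ]]
```

View pics/w1.png

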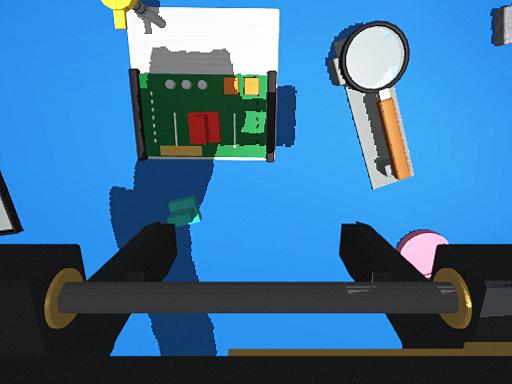

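The wrist view shows the red cap at (204,128) on the board, the collar at (120,10), and the loupe with its ring at (373,57) and handle at (395,137). Now measuring cap, board and loupe from this view.

Run:
```python
from h import *
s=load('w1'); P=cloud(s); hsv=cv2.cvtColor(s['pixels'],cv2.COLOR_RGB2HSV).astype(int); H,S,V=np.moveaxis(hsv,-1,0)
X,Y,Z=np.moveaxis(P,-1,0)
def rect(n,m):
    p=P[m]; e=cv2.minAreaRect((p[:,:2]*1000).astype('float32')); print(n,m.sum(),np.round(e[0],1),np.round(e[1],1),round(e[2],1),'z',np.percentile(p[:,2],[5,50,95]).round(4))
red=((H<6)|(H>175))&(S>150)&(V>50)
red[:, :150]=0; red[180:]=0;red[:,260:]=0
print(np.histogram(Z[red],bins=np.arange(.02,.075,.004)))
rect('fin',red&(Z>.060)); rect('captop',red&(Z>.034)&(Z<.043)); rect('cap',red&(Z>.03))
win=np.zeros_like(red); win[50:180,130:290]=1
rect('board',(H>45)&(H<80)&(S>90)&win&(Z>.02)&(Z<.03))
br=(H>5)&(H<18)&(S>90)&(V>60); br[:, :370]=0; br[:85]=0; br[185:]=0
rect('handle',br&(Z>.04)&(Z<.06))
# lens ring: dark
ring=(V<70); ring[:, :330]=0; ring[:, 420:]=0; ring[100:]=0
ring&=(Z>.033)
p=P[ring][:,:2]*1000; c,rad=cv2.minEnclosingCircle(p.astype('float32')); print('ring',c,rad,P[ring][:,2].max(),cv2.fitEllipse(cv2.convexHull(p.astype('float32'))))
big=cv2.resize(s['pixels'][60:170,130:290],None,fx=5,fy=5,interpolation=cv2.INTER_NEAREST)
cv2.imwrite('pics/c2.png',big[...,::-1])
```

```text
(array([  3,  12,  15,  28, 470,  19,  22,  16,  18,  21, 264,  68,   0]), array([0.02 , 0.024, 0.028, 0.032, 0.036, 0.04 , 0.044, 0.048, 0.052,
       0.056, 0.06 , 0.064, 0.068, 0.072]))
fin 336 [543.6 -77.6] [30.1 79.5] 11.2 z [0.0616 0.0635 0.0647]
captop 507 [538.  -47.6] [34.1 33.6] 86.6 z [0.0362 0.0376 0.039 ]
cap 938 [540.9 -72.1] [38.5 89.2] 7.8 z [0.0362 0.0386 0.0642]
board 7703 [548.2 -47.6] [146.9  95.4] 83.5 z [0.0223 0.0236 0.0249]
handle 1145 [ 501.5 -262.6] [94.9 16.4] 14.3 z [0.0411 0.043  0.0444]
ring (582.4871826171875, -194.08950805664062) 82.0507583618164 0.3841401704177896 ((566.4547119140625, -189.46604919433594), (93.42716217041016, 187.01260375976562), 25.265893936157227)
```

View pics/c2.png

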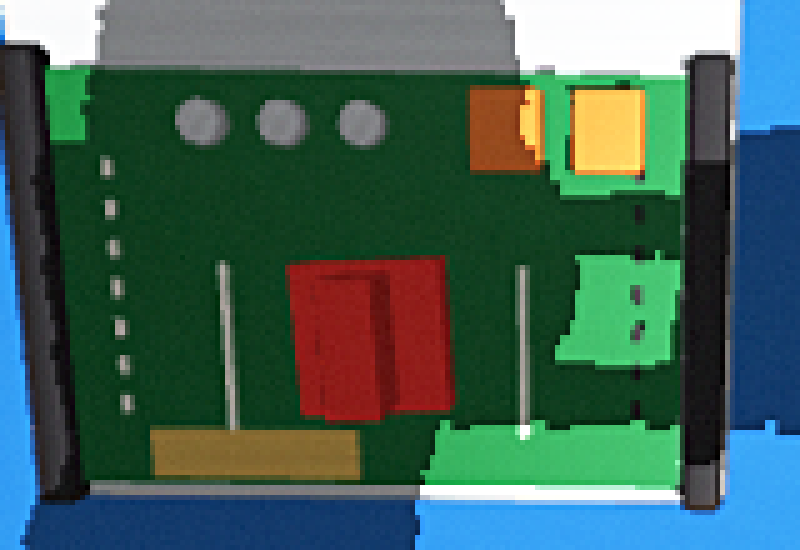

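Run:
```python
from h import *
s=load('w1'); P=cloud(s); hsv=cv2.cvtColor(s['pixels'],cv2.COLOR_RGB2HSV).astype(int); H,S,V=np.moveaxis(hsv,-1,0)
X,Y,Z=np.moveaxis(P,-1,0)
red=((H<6)|(H>175))&(S>150)&(V>50); red[:, :180]=0; red[180:]=0;red[:,230:]=0
for n,m in(('fin',red&(Z>.0605)),('cap',red&(Z>.034)),('top',red&(Z>.034)&(Z<.043))):
    p=P[m]; e=cv2.minAreaRect((p[:,:2]*1000).astype('float32')); print(n,m.sum(),e,p.mean(0))
ys=Y[140,:]
# ring at z>.036, white rest excluded, by circle window
w=(np.hypot(X-.58,Y+.24)<.07)&(Z>.038)&(Z<.06)&(V<75)&(S<140)
p=P[w][:,:2]*1000; print('ring',w.sum(),cv2.fitEllipse(cv2.convexHull(p.astype('float32'))),np.median(P[w][:,2]))
# tray
for t in('top0','sc0'):
    q=load(t);C=cloud(q); m=(abs(C[...,0]-.49)<.1)&(abs(C[...,1]-.309)<.1)&(C[...,2]>.009)&(C[...,2]<.03)&(q['pixels'].max(-1)<70)
    e=cv2.minAreaRect((C[m][:,:2]*1000).astype('float32'));print('tray',m.sum(),e)
    m=(abs(C[...,0]-.651)<.04)&(abs(C[...,1]+.016)<.04)
    hh=cv2.cvtColor(q['pixels'],cv2.COLOR_RGB2HSV).astype(int); m&=(hh[...,0]>18)&(hh[...,0]<35)&(hh[...,1]>120)
    print('collar',np.percentile(C[m],[2,50,98],axis=0).round(4).tolist())
```

```text
fin 333 ((543.5680541992188, -77.60891723632812), (30.145700454711914, 79.5223617553711), 11.156610488891602) [ 0.53841    -0.0485793   0.06722775]
cap 923 ((540.9072265625, -72.12263488769531), (38.48759460449219, 89.23389434814453), 7.829302787780762) [ 0.53873239 -0.04998617  0.04960476]
top 507 ((537.994873046875, -47.559730529785156), (34.11762619018555, 33.572471618652344), 86.62723541259766) [ 0.53893773 -0.05043988  0.03764113]
ring 749 ((590.096923828125, -239.89559936523438), (70.34259033203125, 73.21131896972656), 109.66427612304688) 0.04103742920246417
tray 163 ((489.98046875, 308.1461181640625), (146.8953094482422, 149.3043212890625), 1.1349985599517822)
collar [[0.6283, -0.0242, 0.1237], [0.645, -0.0126, 0.1293], [0.6583, -0.0036, 0.1348]]
tray 64 ((493.25433349609375, 308.5213623046875), (146.81640625, 145.982666015625), 1.6863572597503662)
collar [[0.63, -0.0243, 0.1247], [0.6506, -0.0117, 0.1291], [0.6624, -0.0036, 0.1446]]
```

Cap at (0.538,-0.048), with the box top at 38 mm and fin top at 64 mm as specified. The fin runs along world x, so the current tool yaw of -6° fits. The tips must stay above the box top, so I'll grip with the TCP at about 0.061.

```bash
python3 -m inch '[[0.9,0.9,0,0,60],[0.9,0.9,0,0,60],[0.1,0.64,-0.9,0,60],[0,0,-1,0,60],[0,0,-1,0,60]]'; python3 -m inch '[[0,0,-1,0,60],[0,0,-1,0,60],[0,0,-0.8,0,60],[0,0,0,0,60],[0,0,0,0,60]]'
python3 - <<'E'
from h import *
s=snap('wrist','w2'); st=r.get_state(); print(st['tool_pos'])
P=cloud(s); hsv=cv2.cvtColor(s['pixels'],cv2.COLOR_RGB2HSV).astype(int); H,S,V=np.moveaxis(hsv,-1,0)
red=((H<6)|(H>175))&(S>150)&(V>50)
X,Y,Z=np.moveaxis(P,-1,0)
for lo,hi in((.059,.069),(.034,.042)):
    m=red&(Z>lo)&(Z<hi)&(abs(X-.538)<.03)&(abs(Y+.048)<.03); p=P[m]; print(m.sum(),cv2.minAreaRect((p[:,:2]*1000).astype('float32')))
E
```

```text
clock: 2.65
tool_pos: [0.5368, -0.0495, 0.1845]
eef_rot: [0.999, -0.054, -0.0, 0.0]
contact_force: [0.0, -0.5, -0.1]
opening: 0.674
clock: 3.15
tool_pos: [0.5369, -0.0497, 0.1154]
eef_rot: [0.999, -0.055, -0.0, 0.0]
contact_force: [0.4, 1.4, -0.4]
opening: 0.677
[ 0.53760512 -0.04936968  0.11605073]
817 ((537.6832275390625, -47.64177322387695), (11.986462593078613, 30.404165267944336), 86.41023254394531)
1382 ((537.2821044921875, -47.615394592285156), (33.749114990234375, 35.262149810791016), 86.07562255859375)
```

View pics/w2.png

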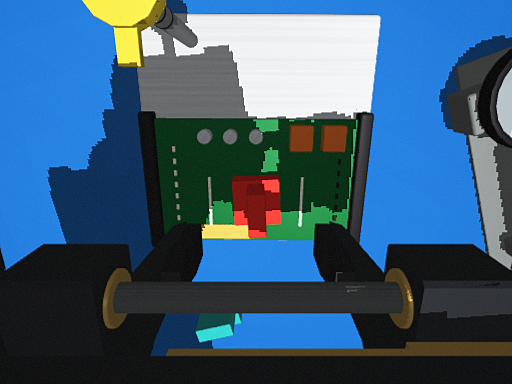

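The red cap, at (257,205), sits between the open fingers at (180,260) and (340,260). The fin measures (0.5377,-0.0476) with yaw about -3.7°. Making a small correction, then descending and gripping.

```bash
python3 -m inch '[[0,0.07,-0.7,0.4,60],[0,0,-0.7,0,60],[0,0,-0.5,0,60],[0,0,-0.3,0,60],[0,0,0,0,60]]'; python3 -m inch '[[0,0,0,0,5],[0,0,0,0,5],[0,0,0,0,5],[0,0,0,0,5],[0,0,0,0,5]]' 15;python3 -m inch '[[0,0,0,0,5],[0,0,0.3,0,5],[0,0,0.5,0,5],[0,0,0.8,0,5],[0,0,1,0,5]]'; python3 -m inch '[[0,0,1,0,5],[0,0,1,0,5],[0,0,1,0,5],[0,0,0,0,5],[0,0,0,0,5]]'
python3 - <<'E'
from h import *
s=snap('wrist','w3'); st=r.get_state(); print(st['tool_pos'])
P=cloud(s); hsv=cv2.cvtColor(s['pixels'],cv2.COLOR_RGB2HSV).astype(int); H,S,V=np.moveaxis(hsv,-1,0)
X,Y,Z=np.moveaxis(P,-1,0)
red=((H<6)|(H>175))&(S>150)&(V>50); print('red z',np.percentile(P[red&(Z>0)][:,2],[5,50,95]))
m=(V<60)&(abs(X-.536)<.025)&(abs(Y+.047)<.025)&(Z>.024)&(Z<.03);print('chip',m.sum(),m.any() and cv2.minAreaRect((P[m][:,:2]*1000).astype('float32')))
E
```

```text
clock: 3.7
tool_pos: [0.5372, -0.0467, 0.06]
eef_rot: [0.999, -0.033, -0.0, 0.0]
contact_force: [0.4, -0.9, 1.0]
opening: 0.68
clock: 4.2
tool_pos: [0.5376, -0.0465, 0.0604]
eef_rot: [0.999, -0.033, 0.0, 0.0]
contact_force: [-0.1, 0.5, -0.5]
opening: 0.248
clock: 4.7
tool_pos: [0.537, -0.0465, 0.1263]
eef_rot: [0.999, -0.033, -0.001, 0.0]
contact_force: [0.7, -0.3, 0.1]
opening: 0.131
clock: 5.2
tool_pos: [0.5376, -0.0465, 0.2011]
eef_rot: [0.999, -0.033, 0.001, 0.0]
contact_force: [-0.9, 0.1, -0.8]
opening: 0.135
[ 0.53700346 -0.04644165  0.20018856]
red z [0.1694151  0.19481168 0.20396319]
chip 485 ((543.508544921875, -46.8658447265625), (49.29295349121094, 34.70796585083008), 89.88854217529297)
```

View pics/w3.png

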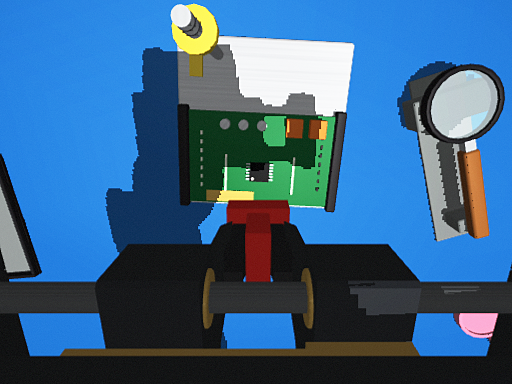

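The cap is held between the pads at (257,245), with opening 11.9 mm matching the fin. The chip is bare at (259,171). Now to the tray.

```bash
python3 -m inch '[[-0.1,0.4,0,0,5],[-0.1,0.7,0,0,5],[-0.1,1,0,0,5],[-0.1,1,0,0,5],[-0.1,1,0,0,5]]'; python3 -m inch '[[-0.1,1,0,0,5],[-0.1,1,0,0,5],[-0.1,1,0,0,5],[-0.1,1,0,0,5],[-0.1,1,0,0,5]]'; python3 -m inch '[[-0.2,1,0,0,5],[-0.2,1,0,0,5],[-0.2,1,0,0,5],[-0.2,1,0,0,5],[0,0.7,0,0,5]]'; python3 -m inch '[[0,0.4,0,0,5],[0,0,-1,0,5],[0,0,-1,0,5],[0,0,-1,0,5],[0,0,-1,0,5]]'; python3 -m inch '[[0,0,-1,0,5],[0,0,-0.7,0,5],[0,0,-0.3,0,5],[0,0,0,0,5],[0,0,0,0,5]]'
python3 - <<'E'
from h import *
s=snap('wrist','w4'); st=r.get_state(); print(st['tool_pos'])
P=cloud(s); v=s['pixels'].astype(int).max(-1);X,Y,Z=np.moveaxis(P,-1,0)
hsv=cv2.cvtColor(s['pixels'],cv2.COLOR_RGB2HSV)
m=(hsv[...,1]<50)&(abs(X-.49)<.07)&(abs(Y-.308)<.07)&(Z<.02)&(v>70);print('floor',m.sum(),np.percentile(P[m][:,2],[5,50,95]),P[m].min(0),P[m].max(0))
E
```

```text
clock: 5.75
tool_pos: [0.5238, 0.0577, 0.1991]
eef_rot: [0.999, -0.033, -0.001, 0.0]
contact_force: [-0.2, 0.1, 0.1]
opening: 0.135
clock: 6.25
tool_pos: [0.511, 0.1826, 0.1991]
eef_rot: [0.999, -0.033, -0.001, 0.0]
contact_force: [-0.1, -0.0, 0.3]
opening: 0.133
clock: 6.75
tool_pos: [0.4902, 0.3011, 0.199]
eef_rot: [1.0, -0.031, -0.002, 0.0]
contact_force: [0.4, 0.4, -0.9]
opening: 0.133
clock: 7.25
tool_pos: [0.4929, 0.3075, 0.099]
eef_rot: [0.999, -0.034, 0.0, 0.001]
contact_force: [0.0, -0.0, -0.4]
opening: 0.134
clock: 7.75
tool_pos: [0.4931, 0.3083, 0.0508]
eef_rot: [0.999, -0.033, 0.0, -0.0]
contact_force: [0.8, -0.5, 0.1]
opening: 0.136
[0.49318856 0.30859491 0.05110021]
floor 27583 [0.00327113 0.00429372 0.00532857] [0.42109263 0.23801046 0.00178209] [0.55999544 0.37799924 0.01248313]
```

```bash
python3 -m inch '[[0,0,-0.2,0,5],[0,0,-0.1,0,5],[0,0,-0.05,0,5],[0,0,-0.05,0,5],[0,0,0,0,5]]'; python3 -m inch '[[0,0,-0.04,0,5],[0,0,0,0,18],[0,0,0,0,30],[0,0,0,0,30],[0,0,0,0,30]]'; python3 -m inch '[[0,0,0,0,30],[0,0,0.4,0,30],[0,0,0.7,0,30],[0,0,1,0,30],[0,0,1,0,30]]'; python3 -m inch '[[0,0,1,0,30],[0,0,1,0,30],[0,0,1,0,30],[0,0,0,0,30],[0,0,0,0,30]]'
python3 - <<'E'
from h import *
s=snap('wrist','w5');P=cloud(s);X,Y,Z=np.moveaxis(P,-1,0)
hsv=cv2.cvtColor(s['pixels'],cv2.COLOR_RGB2HSV).astype(int); H,S,V=np.moveaxis(hsv,-1,0)
red=((H<6)|(H>175))&(S>150)&(V>50)&(abs(X-.49)<.07)&(abs(Y-.308)<.07);p=P[red]
print(red.sum(),np.histogram(p[:,2],bins=np.arange(0,.06,.004)))
for lo,hi in((.04,.05),(.014,.022)):
    q=p[(p[:,2]>lo)&(p[:,2]<hi)];print(cv2.minAreaRect((q[:,:2]*1000).astype('float32')))
E
```

```text
clock: 8.3
tool_pos: [0.4925, 0.3085, 0.0412]
eef_rot: [0.999, -0.033, 0.0, -0.0]
contact_force: [-1.0, -0.5, 8.5]
opening: 0.131
clock: 8.8
tool_pos: [0.4924, 0.3085, 0.039]
eef_rot: [0.999, -0.033, -0.0, 0.0]
contact_force: [-0.7, 0.2, 1.0]
opening: 0.335
clock: 9.3
tool_pos: [0.4923, 0.3084, 0.118]
eef_rot: [0.999, -0.033, -0.0, 0.0]
contact_force: [-0.9, -0.4, 0.0]
opening: 0.339
clock: 9.8
tool_pos: [0.4925, 0.3085, 0.1924]
eef_rot: [0.999, -0.033, 0.0, -0.0]
contact_force: [0.2, 0.6, 0.1]
opening: 0.336
1178 (array([  2,   9,  32,  25, 680,  12,  12,   8,  11,   8, 306,  73,   0,
         0]), array([0.   , 0.004, 0.008, 0.012, 0.016, 0.02 , 0.024, 0.028, 0.032,
       0.036, 0.04 , 0.044, 0.048, 0.052, 0.056]))
((493.248046875, 309.4477233886719), (11.448226928710938, 29.329944610595703), 85.93206024169922)
((492.77716064453125, 309.5776062011719), (33.4057502746582, 34.70950698852539), 86.29150390625)
```

The cap stands upright in the tray: box top at 18 mm, fin top at 44 mm, centre (0.493,0.309). Next is the loupe, with grip predicted at (0.517,-0.258) and yaw 14.3°. I'll work out the collar height from the stored views on the way.

```bash
python3 -m inch '[[0,-0.4,0,1,60],[0,-0.7,0,1,60],[0,-1,0,1,60],[0,-1,0,0,60],[0,-1,0,0,60]]'; python3 -m inch '[[0.1,-1,0,0,60],[0.1,-1,0,0,60],[0.1,-1,0,0,60],[0.1,-1,0,0,60],[0.1,-1,0,0,60]]'; python3 -m inch '[[0.1,-1,0,0,60],[0.1,-1,0,0,60],[0.1,-1,0,0,60],[0.1,-1,0,0,60],[0.1,-1,0,0,60]]'; python3 -m inch '[[0,-1,0,0,60],[0,-1,0,0,60],[0,-1,0,0,60],[0,-1,0,0,60],[0,-1,0,0,60]]'; python3 -m inch '[[0,-1,0,0,60],[0,-1,0,0,60],[0,-1,0,0,60],[0,-0.6,0,0,60],[0,0,0,0,60]]'
python3 - <<'E'
from h import *
st=r.get_state();print(st['tool_pos'],R.from_quat(st['eef_rot']).as_matrix()[:,0])
s=snap('wrist','w6');P=cloud(s);X,Y,Z=np.moveaxis(P,-1,0)
hsv=cv2.cvtColor(s['pixels'],cv2.COLOR_RGB2HSV).astype(int); H,S,V=np.moveaxis(hsv,-1,0)
br=(H>4)&(H<20)&(S>90)&(V>40)&(Z>.036)&(Z<.06)&(np.hypot(X-.502,Y+.262)<.06)
print('handle',br.sum(),cv2.minAreaRect((P[br][:,:2]*1000).astype('float32')),np.median(P[br][:,2]))
w=(np.hypot(X-.59,Y+.24)<.06)&(Z>.038)&(Z<.06)&(V<75)&(S<140)
print('ring',w.sum(),w.sum()>10 and cv2.fitEllipse(cv2.convexHull((P[w][:,:2]*1000).astype('float32'))))
for t in('w1','w2','w3','sc0','top0'):
    s=load(t);P=cloud(s);X,Y,Z=np.moveaxis(P,-1,0)
    hsv=cv2.cvtColor(s['pixels'],cv2.COLOR_RGB2HSV).astype(int); H,S,V=np.moveaxis(hsv,-1,0)
    m=(H>20)&(H<33)&(S>120)&(np.hypot(X-.651,Y+.016)<.035)&(Z>.08)
    print(t,m.sum(),np.histogram(Z[m],bins=np.arange(.115,.15,.002))[0],P[m].mean(0).round(4))
s=load('w3');P=cloud(s);X,Y,Z=np.moveaxis(P,-1,0);V=s['pixels'].max(-1)
m=(V<75)&(abs(X-.536)<.013)&(abs(Y+.046)<.013)&(Z>.0245)&(Z<.03);print('chip',m.sum(),cv2.minAreaRect((P[m][:,:2]*1000).astype('float32')),np.median(P[m],0))
E
```

```text
clock: 10.35
tool_pos: [0.4916, 0.2047, 0.1905]
eef_rot: [0.992, 0.124, -0.001, 0.0]
contact_force: [0.4, -0.7, 0.1]
opening: 0.682
clock: 10.85
tool_pos: [0.5041, 0.0798, 0.1906]
eef_rot: [0.992, 0.124, -0.001, 0.0]
contact_force: [0.6, 0.3, 0.4]
opening: 0.68
clock: 11.35
tool_pos: [0.5166, -0.045, 0.1905]
eef_rot: [0.992, 0.124, -0.001, -0.0]
contact_force: [0.4, -0.1, 0.6]
opening: 0.682
clock: 11.85
tool_pos: [0.5165, -0.1698, 0.1904]
eef_rot: [0.992, 0.124, -0.001, -0.001]
contact_force: [0.3, -0.7, 0.6]
opening: 0.678
clock: 12.35
tool_pos: [0.5164, -0.2614, 0.1908]
eef_rot: [0.993, 0.122, -0.001, 0.0]
contact_force: [-1.0, 0.7, 0.3]
opening: 0.675
[ 0.51641321 -0.2613593   0.19075662] [ 0.97029818  0.24190574 -0.00174543]
handle 1522 ((501.693359375, -262.7621154785156), (96.33021545410156, 15.135953903198242), 14.327332496643066) 0.043149707315928154
ring 1188 ((581.391357421875, -241.05088806152344), (71.27272033691406, 93.9557113647461), 95.2334213256836)
w1 510 [  0   0  11  23  56 187 135  95   1   0   0   0   0   0   0   0   0] [ 0.6383 -0.0149  0.1267]
w2 2845 [  0   3  46 118 259 874 947 588   1   0   0   0   0   0   0   0   0] [ 0.6393 -0.015   0.127 ]
w3 1597 [  0   1  10  23  65 260 691 535   2   1   0   0   3   1   0   0   0] [ 0.6471 -0.0163  0.1282]
sc0 68 [ 0  0  0  0  2  7 21 27  4  1  1  1  1  0  1  2  0] [ 0.6496 -0.0124  0.1298]
top0 38 [ 0  0  0  0  5  3 10  8  9  2  1  0  0  0  0  0  0] [ 0.6446 -0.0135  0.1292]
chip 352 ((537.78515625, -44.94855880737305), (23.57554054260254, 22.315467834472656), 84.37498474121094) [ 0.53747135 -0.04664474  0.02637724]
```

View pics/w6.png

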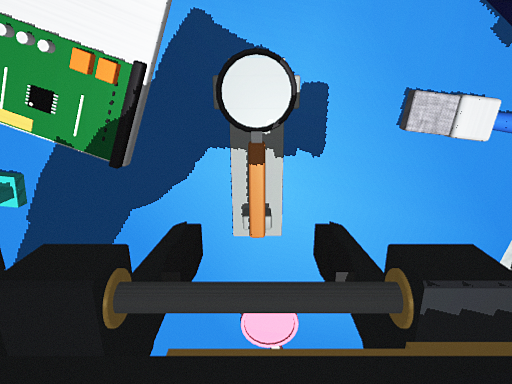

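The loupe lies straight ahead of the jaws, with its ring at (258,88) and handle at (257,190). The pink decoy is behind the fingers at (270,325) and well clear at about x=0.31. The bare chip is at (41,99). Descending and gripping.

```bash
python3 -m inch '[[0.08,0.12,-1,0,60],[0,0,-1,0,60],[0,0,-1,0,60],[0,0,-1,0,60],[0,0,-1,0,60]]'; python3 -m inch '[[0,0,-0.6,0,60],[0,0,-0.3,0,60],[0,0,-0.25,0,60],[0,0,0,0,60],[0,0,0,0,60]]'; python3 -m inch '[[0,0,0,0,8],[0,0,0,0,8],[0,0,0,0,8],[0,0,0,0,8],[0,0,0,0,8]]' 40;python3 -m inch '[[0,0,0,0,8],[0,0,0,0,8],[0,0,0,0,8],[0,0,0,0,8]]' 40
python3 - <<'E'
from h import *
for t in('w2','w3','top0','sc0'):
    s=load(t);P=cloud(s);X,Y,Z=np.moveaxis(P,-1,0)
    hsv=cv2.cvtColor(s['pixels'],cv2.COLOR_RGB2HSV).astype(int); H,S,V=np.moveaxis(hsv,-1,0)
    m=(H>20)&(H<33)&(S>120)&(Z>.08)
    d=np.hypot(X-.6515,Y+.016)
    for n,k in(('collar',m&(d<.0125)&(d>.006)),('pointer',m&(d>.017)&(d<.028))):
        if k.sum(): print(t,n,k.sum(),np.percentile(Z[k],[10,25,50,75,90]).round(4),V[k].mean())
    if t in('top0','sc0'):
        w=(np.hypot(X-.49,Y-.308)<.05)&(S<50); print('trayfloor',np.median(Z[w]))
    for n,(a,b,rr) in dict(plate=(.64,-.06,.02),bench=(.45,-.1,.03)).items():
        w=(np.hypot(X-a,Y-b)<rr)&(abs(Z)<.03); print(n,np.median(Z[w]))
E
```

```text
clock: 12.9
tool_pos: [0.5199, -0.2533, 0.0657]
eef_rot: [0.992, 0.125, 0.0, -0.001]
contact_force: [0.7, -0.1, -1.2]
opening: 0.681
clock: 13.4
tool_pos: [0.52, -0.2561, 0.0387]
eef_rot: [0.992, 0.124, 0.001, 0.0]
contact_force: [-0.3, -1.5, -0.4]
opening: 0.686
clock: 13.9
tool_pos: [0.5195, -0.2561, 0.0381]
eef_rot: [0.992, 0.124, 0.0, 0.0]
contact_force: [0.3, 0.2, -0.1]
opening: 0.25
clock: 14.3
tool_pos: [0.5196, -0.2563, 0.0381]
eef_rot: [0.992, 0.124, 0.0, 0.0]
contact_force: [0.6, -1.5, 0.1]
opening: 0.178
w2 collar 1451 [0.1247 0.1279 0.1287 0.1292 0.1297] 228.09786354238457
w2 pointer 683 [0.1242 0.1252 0.1258 0.1264 0.1268] 218.2225475841874
plate 0.015560267294762287
bench -0.0001531027023818632
w3 collar 957 [0.1277 0.1283 0.1288 0.1293 0.1298] 242.901776384535
w3 pointer 197 [0.1245 0.1253 0.1258 0.1263 0.1267] 134.0253807106599
plate 0.015549293475858761
bench -0.00021164680196475438
top0 collar 23 [0.1266 0.1281 0.1295 0.132  0.1325] 175.82608695652175
top0 pointer 6 [0.1241 0.1246 0.1262 0.1278 0.1281] 172.33333333333334
trayfloor 0.006150626661356351
plate 0.017224463101590537
bench 0.00130243910855099
sc0 collar 41 [0.1277 0.1284 0.1291 0.1296 0.1308] 211.5121951219512
sc0 pointer 6 [0.1252 0.1252 0.1254 0.1257 0.1264] 230.5
trayfloor 0.004798183662997113
plate 0.01613716479490035
bench 0.0008894133500179091
```

Collar top face is 0.129 in both wrist views and the scene view, so the focal height is about 0.124. The handle is gripped at 15.7 mm, as it should be. Lifting and carrying.

```bash
python3 -m inch '[[0,0,0.2,0,8],[0,0,0.4,0,8],[0,0,0.7,0,8],[0,0,0.8,0,8],[0,0,0.8,0,8]]'; python3 -m inch '[[0,0,0.7,0,8],[0,0,0.3,0,8],[-0.1,0.3,0,0,8],[-0.2,0.6,0,0,8],[-0.2,0.8,0,0,8]]'; python3 -m inch '[[-0.3,0.9,0,0,8],[-0.3,0.9,0,0,8],[-0.3,0.9,0,0,8],[-0.2,0.9,0,0,8],[-0.2,0.9,0,0,8]]'; python3 -m inch '[[-0.2,0.8,0,0,8],[-0.1,0.5,0,0,8],[0,0.2,0,0,8],[0,0,0,0,8],[0,0,0,0,8]]'
cat > m.py <<'E'
from h import *
import sys
s=snap('wrist',sys.argv[1]);P=cloud(s);X,Y,Z=np.moveaxis(P,-1,0)
st=r.get_state();print(st['tool_pos'],st['opening'],'yaw',np.degrees(np.arctan2(*R.from_quat(st['eef_rot']).as_matrix()[[1,0],0])),st['contact_force'].round(1))
hsv=cv2.cvtColor(s['pixels'],cv2.COLOR_RGB2HSV).astype(int); H,S,V=np.moveaxis(hsv,-1,0)
w=(np.hypot(X-.537,Y+.046)<.06)&(Z>.1)&(Z<.16)&(V<75)&(S<140)
p=P[w]; n,l,ss,c=cv2.connectedComponentsWithStats(w.astype('uint8')); k=l==(1+ss[1:,4].argmax()); p=P[k]
co=np.linalg.lstsq(np.c_[p[:,:2]-p[:,:2].mean(0),np.ones(len(p))],p[:,2],rcond=None)[0]
for _ in range(3):
    res=p[:,2]-np.c_[p[:,:2]-P[k][:,:2].mean(0),np.ones(len(p))]@co; p2=p[abs(res)<.003]; p=p2
    co=np.linalg.lstsq(np.c_[p[:,:2]-P[k][:,:2].mean(0),np.ones(len(p))],p[:,2],rcond=None)[0]
print('ring n',len(p),'top z',np.median(p[:,2]).round(4),'tilt deg',np.degrees(co[:2]).round(2))
# ring outline in the image: outer contour as hull cast on the ring's top plane
cn=max(cv2.findContours(k.astype('uint8'),cv2.RETR_EXTERNAL,cv2.CHAIN_APPROX_NONE)[0],key=cv2.contourArea)[:,0]
print('ring centre circle',cv2.minEnclosingCircle((p[:,:2]*1000).astype('float32')),cv2.fitEllipse(cv2.convexHull((p[:,:2]*1000).astype('float32'))))
m=(H>20)&(H<33)&(S>120)&(Z>.08); d=np.hypot(X-.6515,Y+.016)
q=m&(d<.0125)&(d>.006); print('collar top',q.sum(),np.median(Z[q]))
E
python3 m.py w7
```

```text
clock: 14.8
tool_pos: [0.5193, -0.2557, 0.1118]
eef_rot: [0.992, 0.124, -0.0, -0.0]
contact_force: [0.6, -0.2, -1.0]
opening: 0.174
clock: 15.3
tool_pos: [0.5059, -0.2131, 0.1347]
eef_rot: [0.992, 0.123, -0.001, -0.0]
contact_force: [0.3, 0.2, -1.1]
opening: 0.174
clock: 15.8
tool_pos: [0.4731, -0.0994, 0.1348]
eef_rot: [0.992, 0.124, -0.001, -0.0]
contact_force: [0.4, 1.4, -1.0]
opening: 0.172
clock: 16.3
tool_pos: [0.4672, -0.0645, 0.1354]
eef_rot: [0.992, 0.123, 0.0, 0.0]
contact_force: [-0.1, -1.1, -1.1]
opening: 0.177
[ 0.46718436 -0.06467392  0.13543726] 0.17083795053455392 yaw 14.127527210285404 [-0.6  0.3 -2.1]
ring n 5642 top z 0.1386 tilt deg [-0.11  0.02]
ring centre circle ((537.7807006835938, -46.03859329223633), 35.76387023925781) ((537.9590454101562, -45.96603012084961), (70.41021728515625, 71.04606628417969), 9.015974998474121)
collar top 0 nan
  return _methods._mean(a, axis=axis, dtype=dtype,
  ret = ret.dtype.type(ret / rcount)
```

View pics/w7.png

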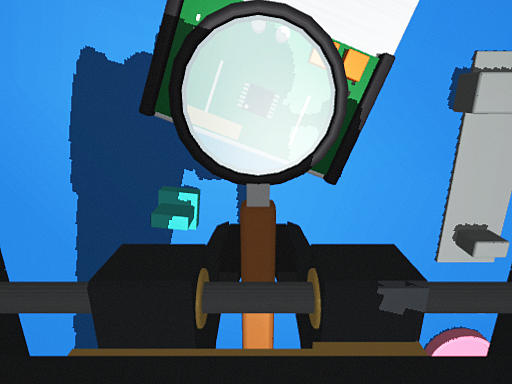

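The lens is held level (tilt 0.1°) at (0.5379,-0.0460), with the chip visible through it at (262,101). Refining the chip position by ray casting in three views.

Run:
```python
from h import *
for t,(u,v),h in(('w3',(259,171),16),('w6',(41,99),22),('w7',(262,101),24)):
    s=load(t); V=s['pixels'].max(-1); sub=V[v-h:v+h,u-h:u+h].astype('uint8')
    th=45 if t!='w7' else np.percentile(sub,8)
    k=cv2.morphologyEx(((sub<=th).astype('uint8')),cv2.MORPH_OPEN,np.ones((3,3)))
    n,l,ss,c=cv2.connectedComponentsWithStats(k); 
    i=1+ss[1:,4].argmax(); yx=np.argwhere(l==i)
    g=plane(s,np.c_[yx[:,1]+u-h,yx[:,0]+v-h],.027)
    print(t,len(yx),th,cv2.minAreaRect((g[:,:2]*1000).astype('float32')),g.mean(0).round(4))
    P=cloud(s);X,Y,Z=np.moveaxis(P,-1,0);hsv=cv2.cvtColor(s['pixels'],cv2.COLOR_RGB2HSV)
b=load('w2');
for t in('w2','w3'):
    s=load(t);P=cloud(s);X,Y,Z=np.moveaxis(P,-1,0);hsv=cv2.cvtColor(s['pixels'],cv2.COLOR_RGB2HSV)
    m=(hsv[...,0]>45)&(hsv[...,0]<80)&(hsv[...,1]>90)&(Z>.02)&(Z<.03)&(np.hypot(X-.548,Y+.048)<.095)
    c,sz,a=cv2.minAreaRect((P[m][:,:2]*1000).astype('float32'));q=np.radians(a-90);print(t,'board',c,sz,a,'chip',c[0]-12*np.cos(q),c[1]-12*np.sin(q))
```

```text
w3 127 45 ((542.3707275390625, -44.928958892822266), (14.357942581176758, 9.458367347717285), 86.23446655273438) [ 0.5431 -0.0445  0.027 ]
w6 472 45 ((536.6013793945312, -47.62998962402344), (20.532615661621094, 20.57301902770996), 84.84680938720703) [ 0.5369 -0.048   0.027 ]
w7 156 229.0 ((539.1176147460938, -41.366302490234375), (8.435704231262207, 15.110158920288086), 84.39751434326172) [ 0.5408 -0.0406  0.027 ]
w2 board (549.7973022460938, -48.186553955078125) (147.00416564941406, 98.76802062988281) 83.54023742675781 chip 537.8734889199466 -46.83648885916789
w3 board (548.31201171875, -47.87098693847656) (146.67633056640625, 95.62985229492188) 83.59352111816406 chip 536.38694802103 -46.532011283238134
```

```bash
python3 -m inch '[[0,0,-0.15,0,8],[0,0,-0.15,0,8],[0,0,-0.07,0,8],[0,0,0,0,8],[0,0,0,0,8]]'; python3 m.py w8 2>/dev/null
python3 - <<'E'
from h import *
s=snap('scene','sc1'); a=snap('top','top1')
P=cloud(s);X,Y,Z=np.moveaxis(P,-1,0);hsv=cv2.cvtColor(s['pixels'],cv2.COLOR_RGB2HSV).astype(int); H,S,V=np.moveaxis(hsv,-1,0)
k=(np.hypot(X-.5379,Y+.046)<.038)&(Z>.11)&(Z<.14);print('ring scene',k.sum(),np.percentile(Z[k],[10,50,90]))
d=np.hypot(X-.6515,Y+.016);q=(H>20)&(H<33)&(S>120)&(Z>.08)&(d<.0125)&(d>.006);print('collar',q.sum(),np.percentile(Z[q],[10,50,90]))
red=((H<6)|(H>175))&(S>190)&(V>90)&(Y>.2)&(Y<.4);print('cap',red.sum(),np.median(P[red],0),Z[red].max())
cv2.imwrite('pics/fin.png',cv2.resize(np.hstack([s['pixels'][90:260,150:330],a['pixels'][120:290,190:370]]),(800,378))[...,::-1])
E
```

```text
clock: 16.85
tool_pos: [0.4669, -0.0636, 0.1262]
eef_rot: [0.992, 0.124, -0.0, 0.0]
contact_force: [0.9, -0.3, -0.5]
opening: 0.175
[ 0.46697605 -0.06354266  0.12624341] 0.173060142749943 yaw 14.22478172529383 [-0.6 -0.5 -1. ]
ring n 5646 top z 0.1293 tilt deg [-0.12  0.07]
ring centre circle ((537.4710693359375, -45.17932891845703), 35.794132232666016) ((537.6552734375, -45.053993225097656), (70.4530258178711, 71.15604400634766), 5.140937328338623)
collar top 0 nan
ring scene 539 [0.12506646 0.12773855 0.13056309]
collar 35 [0.12760424 0.12957034 0.13185831]
cap 118 [0.49860214 0.313134   0.02127147] 0.04737050784053487
```

View pics/fin.png

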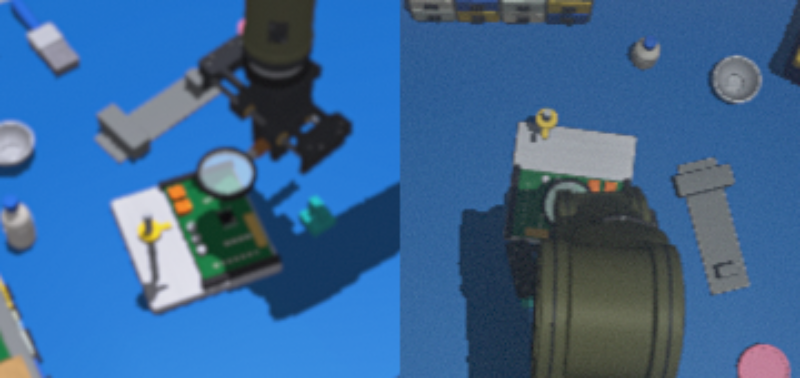

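The final view shows the loupe over the board with the collar untouched beside it, and the bystanders look unmoved. The lens is about 1–2 mm off my best chip estimate of (0.5366,-0.0467). Nudging it and measuring the chip through the lens as a check.

```bash
python3 -m inch '[[-0.04,-0.05,0,0,8],[0,0,0,0,8],[0,0,0,0,8],[0,0,0,0,8],[0,0,0,0,8]]'; python3 m.py w9 2>/dev/null
python3 - <<'E'
from h import *
s=load('w9'); g=cv2.cvtColor(s['pixels'],cv2.COLOR_RGB2GRAY).astype('uint8')
K=np.array(s['K']); pc=att(s).T@(np.array([.5366,-.0467,.027])-np.array(s['position'])); u,v=int(K[0,2]-K[0,0]*pc[0]/pc[2]),int(K[1,2]+K[1,1]*pc[1]/pc[2])
h=22; sub=cv2.GaussianBlur(g,(3,3),0)[v-h:v+h,u-h:u+h]
print(u,v,np.percentile(sub,[1,10,20,30,50,90]))
for th in (150,160,170,175,180,185,190,195,200,205):
    k=cv2.morphologyEx((sub<th).astype('uint8'),cv2.MORPH_OPEN,np.ones((5,5)))
    n,l,ss,c=cv2.connectedComponentsWithStats(k)
    if n<2: continue
    i=1+ss[1:,4].argmax(); yx=np.argwhere(l==i); q=plane(s,np.c_[yx[:,1]+u-h,yx[:,0]+v-h],.027)
    print(th,len(yx),cv2.minAreaRect((q[:,:2]*1000).astype('float32')))
E
```

```text
clock: 17.5
tool_pos: [0.466, -0.0647, 0.1262]
eef_rot: [0.992, 0.124, 0.0, 0.0]
contact_force: [0.2, 0.5, -2.1]
opening: 0.176
[ 0.46601951 -0.06472384  0.12625732] 0.17040688548830735 yaw 14.22490768799113 [ 0.2  0.1 -1.2]
ring n 5613 top z 0.1294 tilt deg [-0.08  0.05]
ring centre circle ((536.3216552734375, -46.24446105957031), 35.824954986572266) ((536.68505859375, -46.18831253051758), (70.42790222167969, 71.16706085205078), 7.654826641082764)
collar top 0 nan
258 98 [222.  224.5 226.  227.  229.  238. ]
```

```bash
python3 -m inch '[[0,0,0,0,8],[0,0,0,0,8],[0,0,0,0,8],[0,0,0,0,8],[0,0,0,0,8]]'; python3 -c "
from plant import r
print(r.get_state()['tool_pos'],abs(r.get_state()['qd']).max()); print(r.finish_job())"
```

```text
clock: 18.05
tool_pos: [0.466, -0.0647, 0.1262]
eef_rot: [0.992, 0.124, 0.0, 0.0]
contact_force: [0.0, -0.1, -0.9]
opening: 0.174
[ 0.46599494 -0.06474987  0.12624585] 0.0017323792560135624
the job is handed in; nothing more can be done
None
```

I handed the job in at about 18 s. The red cap stands upright in the tray and the arm holds the loupe level and steady over the bare chip.

**Last checks that passed:**
- **Cap:** after release its fin top was at 44 mm and its box top at 18 mm, centred at (0.493, 0.309).
- **Lens position:** the centre is at (0.5366, -0.0462), against a chip estimate of about (0.5365, -0.0467).
- **Lens height:** the middle of the lens is at 0.1235–0.124 m, against about 0.124 m for the middle of the collar. The loupe's tilt is about 0.1°.
- **Surroundings:** the collar read the same height before and after (about 0.129 m at its top). The bystanders near the board looked unmoved in the last pictures; I did not measure them.

**Checks that failed or disagreed:**
- **Chip through the lens:** in the final view the contrast was too low to pick out the chip, so the centring could not be confirmed that way.
- **Earlier chip estimates:** two direct fits, one partly blocked and one through the lens, were about 5–6 mm off and I discarded them. The centring rests on the board geometry and one clean view, which agree to about 1.5 mm.
- **Collar from the last wrist views:** the collar was not visible, so its height comes from earlier wrist views and the scene camera.
- **Cap grip:** the fingers were still closing when I started the check before the lift, but they closed on the fin and the cap came up straight.

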